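# Seat a collet chuck in the tightening fixture

### The job

Lift the collet chuck (the holder with the notched nut) out of the tool rack and put it shank-down into the spindle of the tightening fixture, turning it gently until the flange slots drop over the two drive dogs. Ease it fully home, upright, before you let go, never forcing it, and leave the other holders and the things on the bench as they are.

Things in the scene. Friction and masses are not known exactly. Their poses are not given: they have to be found in the camera images.
- chuck_mid (a point): Centre of the dark nut (40 mm diameter, 28 mm tall, six upright notches) of the collet chuck, the place to grip. z up along the axis. The underside of the flange is 44 mm below this point, the top 17 mm above it, the lowest tip 108 mm below it. Two drive slots, 16 mm wide, cut the flange's rim right through at +x and -x. The chuck stands nose up in one of the rack's three holes.
- chuck_flange (a point): Centre of the underside of the collet chuck's flange (50 mm diameter, 18 mm thick; slot floors 16.5 mm from the axis), same axes as chuck_mid. Below it hang the tapered shank (31.75 mm diameter at the flange, 7:24 taper, 48 mm long) and a 16 mm pull stud.
- mouth (a point): Centre of the mouth of the fixture's spindle, in its flat face, 100 mm above the bench; axes of the fixture, z up. Two steel dogs, 14 mm wide, stand 11 mm proud of the face, 18.5 to 28.5 mm from the axis on opposite sides. The locked spindle's angle is NOT given: the line through the dogs lies within 0.75 rad either way of this x axis; see it or feel for it. Slots go down within 0.05 rad.
- rack_top (a point): Centre of the top of the tool rack: a grey plate 90 by 290 mm, 12 mm thick, on end plates, fixed, its top 90 mm above the bench. Three holes of 34.5 mm, 95 mm apart along its y axis, each hold one tool holder, its flange on the plate. z up.
- mill_arbor_mid (a point): Bystander: a shell-mill arbor in the rack, with a wide 47 mm collar and a short 22 mm spigot; this point is on its axis 28 mm above the underside of its flange.
- sidelock_mid (a point): Bystander: a side-lock holder in the rack, a plain 35 mm cylinder whose top is 60 mm above the underside of its flange, two set screws in its side; this point is on its axis 39 mm above the underside of its flange.
- fixture: Tightening fixture: dark blue 150 mm plate with an 88 mm blue-green column, fixed; origin under it, axes as mouth. Its oiled taper hole opens up and fits the shank. While the slots miss the dogs the flange rests on them, 11 mm above the face, with 1.2 mm play round the shank. Fully home, its underside is 3 mm above the face: it hangs on the taper.
- chuck: The collet chuck itself, a steel tool holder of about 0.55 kg; its origin is chuck_flange.
- oil_can: Bystander: white can with a black cap, 52 mm diameter, 140 mm tall; origin under its base.
- cup: Bystander: orange cup, 68 mm diameter, 85 mm tall; origin under its base.
- spacer: Bystander: steel ring, 44 mm diameter, 20 mm tall, lying on the bench; origin under it.
- spanner: Bystander: steel spanner 200 mm long lying on the bench.
- carton: Bystander: cardboard box 120 by 160 by 90 mm; origin under it.
Things that resemble listed ones, but are neither listed nor needed, are in the scene too. What is meant by the fixture is not purple, and is the smaller of those in its own colour.

How it is judged:
By the outcome, as a careful person would: the job done as asked, in the order asked, and still so for the second after the job is handed in, with the robot touching nothing.
It also fails if it takes over 69 s, if anything falls off the work surface, if the arm or the gripper's body presses on something with over 40 N, if the wrist force passes 120 N, or if a joint passes its speed limit or range.

### The arm

A 6-joint arm with a two-finger parallel gripper is mounted at the origin on the work surface. World frame = base frame: x ahead of the robot, y to its left, z up, the work surface at z = 0. Lengths are in mm, angles in rad, forces in N, time in s.
With the tool pointing down it reaches from about 275 to 825 mm from the base axis. Payload 5.2 kg.
Tool frame: the origin (TCP) lies midway between the tips of the shut fingers; the grasp point (between the pads) lies grip_depth behind it (grip_depth is the distance from the TCP to the grasp point, in mm); z points along the fingers, y is the line along which they close (so a half turn about z gives the same grasp; the last joint's range is limited). The gripper opens to 93 mm and grips with 3 to 60 N. Pads are 15 mm wide; open, the fingers measure 128 mm over their backs; the gripper's body (75 mm by 188 mm) begins 65 mm behind the grasp point.
Start: joints at [0.928, 0.259, 1.535, -0, 1.348, -0.203], TCP at [234.147, 497.675, 218.653] pointing down, gripper open.
Joint ranges: [-3.14, 3.14], [-0.91, 2.08], [0.19, 2.58], [-1.22, 4.36], [0.22, 2.71], [-3.12, 3.12]. Speed limits (rad/s): [2.57, 2.57, 3.14, 3.14, 3.14, 3.14].

### API

Orientations are given as a rotation vector (axis times angle).
In Python, from rig import sense, snapshot, close_job, grip_depth gives the robot as it stands. The module is installed in compiled form; this text tells all that it offers.
- The arm moves only by the tool jog_arm, never from a script. Its argument "deltas" is a list that holds one entry, the list of rows, each a list of 5 numbers: the closure in counts, from 0 (fully open) to 255 (shut), then the shift along the tool's x, y, z in m, then the turn about the tool's z in degrees. A call has 1 to 8 rows; each row is the pose to reach, as a shift and turn from the pose commanded when the call began, along the tool's axes at that moment; what a row does not reach only later rows make up. A row lasts 1/10 s, in which the tool goes at most 50 mm and 8.59 degrees, less where a joint would pass 70% of its speed; a pose out of reach is approached as far as the arm can. A call with a gripper value outside its range is refused whole. The fingers move at their own pace and stop on an object; the grip force is fixed at half the most. Time passes only in rows, so rows that repeat a pose let the fingers close. It gives the time, the measured TCP pose, the force, the opening and the grip force at its end, in the units of the state.
- sense(): the state, without advancing time (a new reading comes with each control period).
- snapshot(name): name is "scene" or "top"; returns a dict with "color" (480x640x3 uint8, blue, green, red), "intrinsics" (3x3 intrinsics, pixels), "dist" ([k1, k2, p1, p2, k3] as OpenCV has them; the pictures are not rectified), "position" and "rotation" of the camera in the world. Camera axes: x right, y up, looking along -z (the intrinsics and any distortion apply to the point x, -y, -z); pixel columns grow to the right and rows downward; lengths in mm; the calibration is good to about 2 mm. A picture is of the moment at which its call begins. There is no depth.
- close_job(): hands the job in; it is judged then, once.
The state is a dict: "time": time; "joint_pos": joint angles; "joint_velocities": joint speeds; "tau": joint torques, N m; "tcp_pos": TCP position; "tool_rot": TCP orientation; "wrist_force": force on the tool from outside, world axes, zero at the start; "wrist_torque": the same for the moment, N m; "width": finger opening in mm; "finger_force": force on a finger pad.
Only numpy, scipy, OpenCV 4.12 (cv2) and the standard library are available. Lean on these libraries where they do the work, as an engineer would, in place of code of your own. Each camera call takes 0.05 s, during which the arm holds its last target. There are 200 camera calls.

## Working session

There is one attempt and no reset: what is moved stays moved. The work goes in short steps, Python scripts to look and compute and a tool call to move; the robot and the scene stay as the last step left them, time stands still between calls to the robot, and variables do not carry over. Pictures are saved under pics/ and viewed, at most 10 in all, crops included, and the job is handed in when it is done.

Besides the shell and the picture viewer there is one more tool, called after "Call:" as a command line: name --argument value ..., lists and objects as JSON in quotes. jog_arm: Moves the arm, as the interface text tells. Its arguments: {"type":"object","properties":{"deltas":{"type":"array","items":{"type":"array","items":{"type":"array","items":{"type":"number"}}}}},"required":["deltas"]}

```bash
mkdir -p pics
cat > h.py <<'E'
import numpy as np, cv2
from rig import sense, snapshot, close_job, grip_depth
def cam(s):
    R=np.array(s["rotation"]).reshape(3,3) if np.size(s["rotation"])==9 else cv2.Rodrigues(np.array(s["rotation"],float))[0]
    return np.array(s["intrinsics"],float),np.array(s["dist"],float),np.array(s["position"],float),R
def at(s,uv,z):
    K,d,p,R=cam(s); q=cv2.undistortPoints(np.array(uv,float).reshape(-1,1,2),K,d).reshape(-1,2)
    D=np.c_[q[:,0],-q[:,1],-np.ones(len(q))]@R.T
    return p+D*((np.broadcast_to(z,len(q))-p[2])/D[:,2])[:,None]
def px(s,P):
    K,d,p,R=cam(s); c=(np.array(P,float).reshape(-1,3)-p)@R*[1,-1,-1]
    return cv2.projectPoints(c,np.zeros(3),np.zeros(3),K,d)[0].reshape(-1,2)
E
python3 - <<'E'
from h import *
import pickle
for n in("scene","top"):
    s=snapshot(n); pickle.dump(s,open(n+"0.pkl","wb")); cv2.imwrite(f"pics/{n}0.png",s["color"]); print(n,s["position"],s["rotation"],s["intrinsics"],s["dist"])
print(sense(),grip_depth)
E
```

```text
scene [1131.70615646 -633.6172544   864.27395619] [0.84793292 0.32128253 0.66973811] [[479.00649904   0.         319.25323292]
 [  0.         479.00649904 230.66170237]
 [  0.           0.           1.        ]] [-0.0901502  0.         0.         0.         0.       ]
top [ 331.71546115   64.26176105 1340.28895642] [ 0.12340155 -0.1168645  -1.57922062] [[613.86447564   0.         315.59068286]
 [  0.         613.86447564 247.57608526]
 [  0.           0.           1.        ]] [-0.0383423  0.         0.         0.         0.       ]
{'time': 0.1, 'joint_pos': array([ 9.28211266e-01,  2.59261893e-01,  1.53595182e+00,  3.40835786e-06,
        1.34797728e+00, -2.02831420e-01]), 'joint_velocities': array([ 1.05638534e-03, -1.14561327e-03, -2.87064042e-03,  2.62946064e-04,
       -2.10294437e-05,  2.53522322e-04]), 'tau': array([ 1.60429845e-03, -4.38209224e+01, -2.84643871e+01,  7.21481605e-02,
        3.62850213e-02, -4.91758988e-05]), 'tcp_pos': array([233.84731451, 497.28679635, 217.91401484]), 'tool_rot': array([-6.85068226e-01, -3.06531275e+00,  2.28705699e-03]), 'wrist_force': array([-0.65585973,  0.06474352, -0.07095283]), 'wrist_torque': array([0.02029795, 0.0103604 , 0.02232422]), 'finger_force': 0.0, 'width': 93.1313048154575} 18.8
```

View pics/scene0.png

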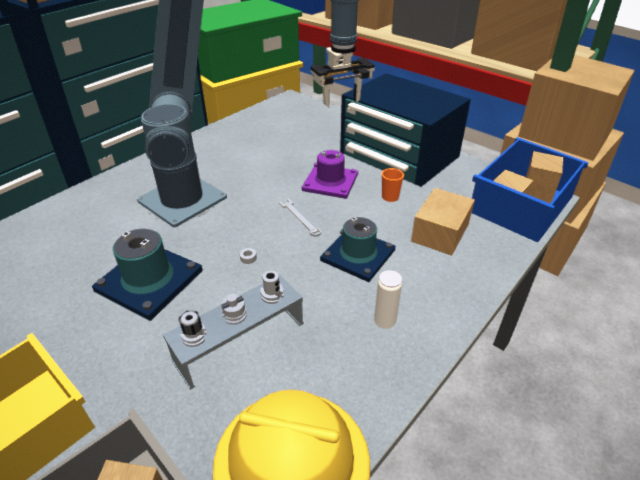

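View pics/top0.png

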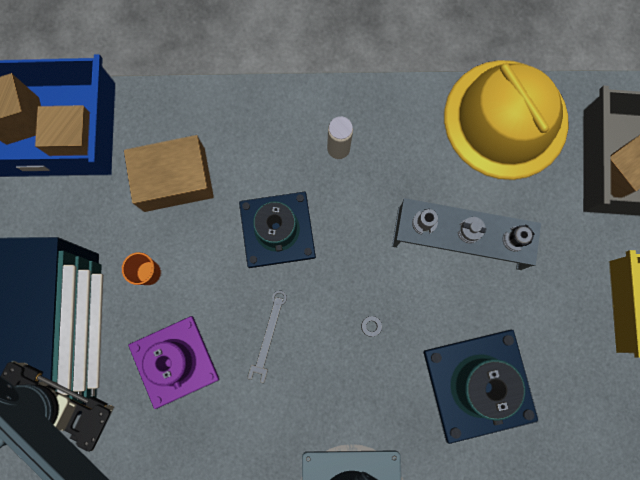

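The scene view shows the rack with the chuck (dark nut) at about (190,322), and the small blue fixture at (359,240). In the top view the chuck is near (521,236), and the fixture mouth near (274,222) with its dogs at (276,210) and (273,236). I'll crop both for a closer look.

Run:
```python
from h import *
import pickle
t=pickle.load(open("top0.pkl","rb")); c=t["color"]
f=lambda x,y,w,h,k:cv2.resize(c[y:y+h,x:x+w],None,fx=k,fy=k,interpolation=cv2.INTER_CUBIC)
cv2.imwrite("pics/c1.png",np.hstack([f(235,185,80,80,5),f(390,195,80,80,5)[:, :0],f(480,195,80,80,5)]))
print(at(t,[(274,222),(521,236),(473,229),(427,218)],[100,150,140,150]))
# rack top corners from image: 
print(at(t,[(403,201),(540,222),(532,266),(397,246)],90))
```

```text
[[ 576.98272125  153.3408964   100.        ]
 [ 533.1431121  -337.3027642   150.        ]
 [ 550.09949425 -245.47238703  140.        ]
 [ 571.45811299 -152.79265028  150.        ]]
[[ 620.27096846 -115.05397906   90.        ]
 [ 572.37438577 -399.24975179   90.        ]
 [ 480.43688056 -376.44044424   90.        ]
 [ 525.45383568  -99.49451472   90.        ]]
```

View pics/c1.png

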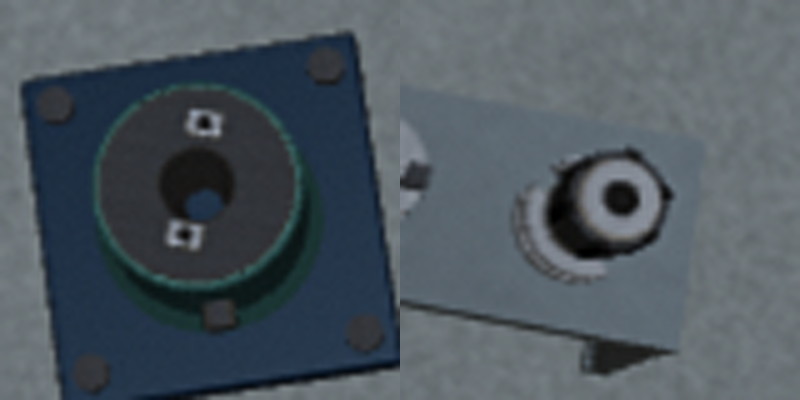

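Run:
```python
from h import *
import pickle
t=pickle.load(open("top0.pkl","rb")); s=pickle.load(open("scene0.pkl","rb"))
f=np.array; 
m=at(t,[(274.4,222.4)],100)[0]; d=at(t,[(275.8,209.8),(272,232.2)],111)
print("mouth",m,"dogs",d,d.mean(0),np.linalg.norm(d[0]-d[1]),np.degrees(np.arctan2(*(d[0]-d[1])[1::-1])))
c=at(t,[(524.4,234.4)],151)[0]; print("chuck",c)
print("scene px of chuck top",px(s,[c,c-[0,0,43],c-[0,0,61]]),"mouth",px(s,[m]))
# rectified views, 8px/mm... x up, y left
def rect(im,C,z,h=35,k=5.7):
    n=int(2*h*k); g=np.linspace(h,-h,n); X,Y=np.meshgrid(g,g,indexing='ij')
    P=np.c_[(C[0]+X).ravel(),(C[1]+Y).ravel(),np.full(n*n,z)]
    u=px(im,P).astype(np.float32).reshape(n,n,2)
    o=cv2.remap(im["color"],u[...,0],u[...,1],cv2.INTER_CUBIC)
    for r in(25,): cv2.circle(o,(n//2,n//2),int(r*k),(0,0,255),1)
    cv2.circle(o,(n//2,n//2),2,(0,255,0),-1)
    return o
cv2.imwrite("pics/c2.png",np.hstack([rect(t,c,108),rect(s,c,108)]))
cv2.imwrite("pics/c3.png",np.hstack([rect(t,m,111),rect(s,m,111)]))
```

```text
mouth [576.13370564 152.51772461 100.        ] dogs [[600.19540814 148.84325468 111.        ]
 [553.71646786 156.64324573 111.        ]] [576.955938   152.74325021 111.        ] 47.12888444758636 -9.526479781137283
chuck [ 536.0942273  -343.91992973  151.        ]
scene px of chuck top [[188.14840069 317.45302181]
 [192.02277285 331.55138076]
 [193.58449308 337.20645799]] mouth [[359.11288914 226.43891389]]
```

View pics/c2.png

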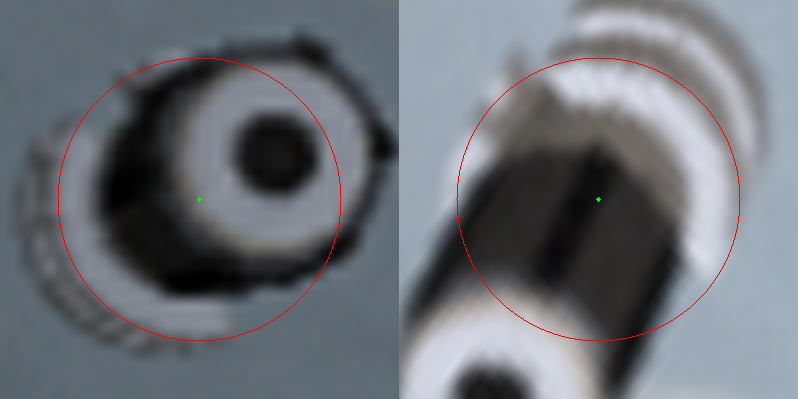

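View pics/c3.png

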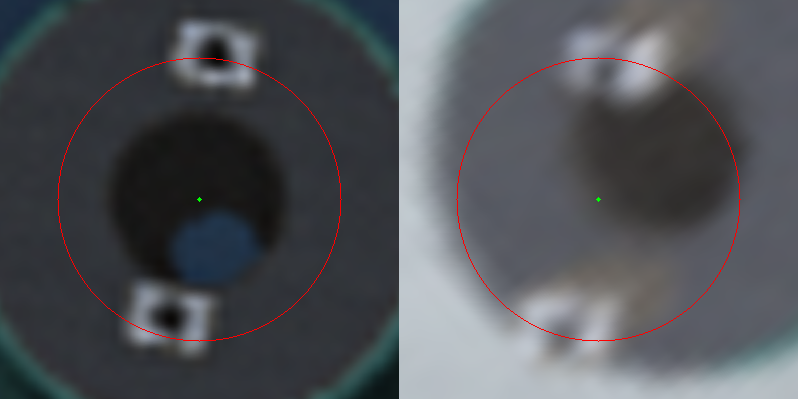

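```bash
cat >> h.py <<'E'
from scipy.spatial.transform import Rotation as Ro
def to(x,y,z,yaw):
    s=sense(); R=Ro.from_rotvec(s["tool_rot"]); M=R.as_matrix(); d=M.T@(np.array([x,y,z])-s["tcp_pos"])
    w=np.degrees(np.arctan2(M[1,1],M[0,1])); print("yaw",w.round(2),"tilt",np.degrees(np.arccos(-M[2,2])).round(2),"delta mm",d.round(2),"turn",-((yaw-w+180)%360-180), s["tcp_pos"].round(2),s["wrist_force"].round(2),s["wrist_torque"].round(3),s["width"],s["time"])
E
python3 - <<'E'
from h import *
import pickle
t=pickle.load(open("top0.pkl","rb")); s=pickle.load(open("scene0.pkl","rb"))
c=np.array([536.1,-343.9,108])
a=np.arange(0,360,5.); A=np.radians(a)
o=[]
for im in(t,s):
  v=0
  for r in(22,23.5):
    u=px(im,np.c_[c[0]+r*np.cos(A),c[1]+r*np.sin(A),0*A+108]).astype(np.float32)
    v=v+cv2.remap(im["color"],u[None,:,0],u[None,:,1],cv2.INTER_LINEAR)[0].mean(1)/2
  o.append(v)
for r in np.c_[a,o[0],o[1]].astype(int).reshape(-1,6,3): print(r.tolist())
to(536,-344,265,-11)
print("can",at(t,[(340,128)],140),"carton",at(t,[(168,165)],90))
E
```

```text
[[0, 30, 184], [5, 42, 199], [10, 52, 200], [15, 62, 194], [20, 67, 182], [25, 68, 129]]
[[30, 62, 116], [35, 77, 114], [40, 104, 126], [45, 108, 137], [50, 107, 132], [55, 110, 133]]
[[60, 123, 147], [65, 134, 178], [70, 135, 188], [75, 133, 179], [80, 134, 142], [85, 134, 111]]
[[90, 136, 78], [95, 133, 47], [100, 128, 30], [105, 130, 29], [110, 133, 34], [115, 130, 39]]
[[120, 133, 50], [125, 133, 70], [130, 131, 97], [135, 131, 122], [140, 131, 139], [145, 128, 154]]
[[150, 129, 163], [155, 126, 159], [160, 125, 158], [165, 129, 148], [170, 128, 130], [175, 126, 101]]
[[180, 129, 71], [185, 128, 49], [190, 126, 37], [195, 112, 27], [200, 107, 31], [205, 107, 61]]
[[210, 108, 95], [215, 107, 132], [220, 105, 157], [225, 85, 166], [230, 65, 176], [235, 43, 195]]
[[240, 40, 207], [245, 45, 205], [250, 66, 200], [255, 102, 189], [260, 135, 185], [265, 141, 183]]
[[270, 142, 184], [275, 141, 181], [280, 130, 183], [285, 115, 180], [290, 98, 184], [295, 79, 181]]
[[300, 72, 176], [305, 78, 173], [310, 96, 176], [315, 121, 179], [320, 139, 179], [325, 138, 179]]
[[330, 139, 186], [335, 133, 186], [340, 122, 185], [345, 97, 181], [350, 65, 180], [355, 39, 190]]
yaw 64.8 tilt 0.09 delta mm [-631.54 -632.69  -46.3 ] turn 75.80394365687285 [233.85 497.29 217.91] [-0.66  0.06 -0.07] [0.02  0.01  0.022] 93.1313048154575 0.1
can [[762.97087697  15.53575834 140.        ]] carton [[704.55811537 378.23362443  90.        ]]
```

Call:
jog_arm --deltas '[[[0,0,0,-0.046,0],[0,-0.021,-0.045,-0.046,0],[0,-0.042,-0.09,-0.046,8],[0,-0.063,-0.135,-0.046,16],[0,-0.084,-0.18,-0.046,24],[0,-0.105,-0.225,-0.046,32],[0,-0.126,-0.27,-0.046,40],[0,-0.145,-0.308,-0.046,48]]]'

```text
time: 0.9
tcp_pos: [233.1, 155.5, 264.4]
tool_rot: [1.879, 2.517, -0.0]
wrist_force: [1.2, -0.7, -0.3]
width: 92.9
finger_force: 0.0
```

```bash
python3 -c "
from h import *
to(536,-344,265,-11)"
```

```text
yaw 16.53 tilt 0.03 delta mm [-5.6504e+02  1.4822e+02 -2.5000e-01] turn 27.533296089479137 [233.11 155.5  264.4 ] [ 1.25 -0.7  -0.25] [-0.1   -0.011  0.039] 92.8975750291936 0.9
```

Call:
jog_arm --deltas '[[[0,-0.034,0.036,0,4],[0,-0.068,0.073,0,8],[0,-0.102,0.11,0,12],[0,-0.137,0.147,0,16],[0,-0.185,0.147,0,20],[0,-0.233,0.147,0,24],[0,-0.281,0.148,0,27.5],[0,-0.329,0.148,0,27.5]]]'

```text
time: 1.7
tcp_pos: [471.1, -116.8, 264.2]
tool_rot: [-2.42, -2.002, 0.0]
wrist_force: [0.4, 0.6, 0.8]
width: 93.0
finger_force: 0.0
```

```bash
python3 -c "
from h import *
to(536,-344,200,-11)"
```

```text
yaw -10.81 tilt 0.04 delta mm [-211.02  106.36   64.07] turn 0.19030061436683354 [ 471.13 -116.81  264.22] [0.36 0.61 0.77] [-0.021  0.004 -0.033] 92.98656445495635 1.7
```

Call:
jog_arm --deltas '[[[0,-0.042,0.021,0,0],[0,-0.084,0.042,0,0],[0,-0.126,0.063,0,0],[0,-0.168,0.085,0.015,0],[0,-0.211,0.1065,0.04,0],[0,-0.211,0.1065,0.064,0],[0,-0.211,0.1065,0.064,0]]]'

```text
time: 2.4
tcp_pos: [534.2, -341.8, 195.2]
tool_rot: [-2.414, -1.996, 0.002]
wrist_force: [-0.5, 0.3, 0.3]
width: 92.9
finger_force: 0.0
```

Run:
```python
from h import *
to(536,-344,115.5,-11)
t=snapshot("top");s=snapshot("scene")
c=np.array([536.1,-343.9,0])
def crop(im,z):
    u=px(im,[c+[0,0,z]])[0].astype(int); w=45
    return cv2.resize(im["color"][u[1]-w:u[1]+w,u[0]-w:u[0]+w],(400,400),interpolation=cv2.INTER_CUBIC)
cv2.imwrite("pics/c4.png",np.hstack([crop(t,150),crop(s,150)]))
```

```text
yaw -10.82 tilt 0.55 delta mm [-2.21  2.8  79.67] turn 0.17567314039649773 [ 534.23 -341.82  195.21] [-0.54  0.26  0.28] [-0.031  0.095  0.012] 92.88364530931945 2.4
```

View pics/c4.png

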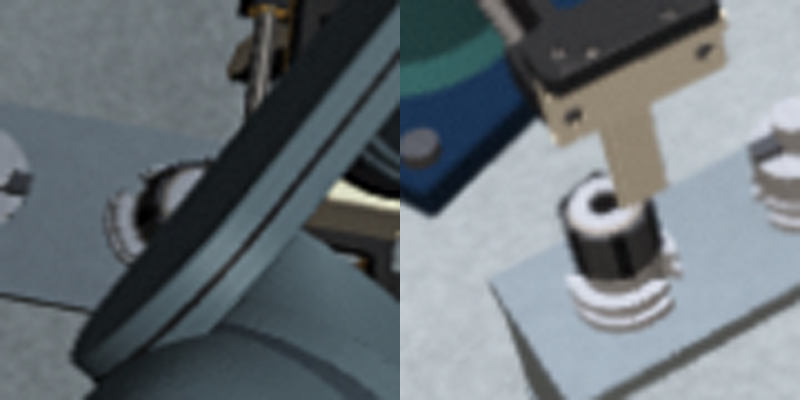

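Call:
jog_arm --deltas '[[[0,0,0,0,0],[0,0,0,0.025,0],[0,0,0,0.05,0],[0,0,0,0.07,0],[0,0,0,0.08,0],[0,0,0,0.08,0],[0,0,0,0.08,0]]]'

```text
time: 3.2
tcp_pos: [537.3, -342.2, 122.4]
tool_rot: [2.416, 2.004, 0.001]
wrist_force: [0.7, -0.8, 1.0]
width: 93.1
finger_force: 0.0
```

```bash
python3 -c "
from h import *
to(536,-344,115.5,-11)"
```

```text
yaw -10.66 tilt 0.14 delta mm [-2.02 -0.93  6.88] turn 0.33892651229666626 [ 537.27 -342.18  122.38] [ 0.66 -0.8   1.02] [-0.051  0.053 -0.065] 93.1219805694137 3.2
```

Call:
jog_arm --deltas '[[[0,-0.002,-0.001,0.007,0],[0,-0.002,-0.001,0.007,0],[0,-0.002,-0.001,0.007,0],[80,-0.002,-0.001,0.007,0],[110,-0.002,-0.001,0.007,0],[110,-0.002,-0.001,0.007,0]]]'

```text
time: 3.8
tcp_pos: [535.2, -343.9, 113.8]
tool_rot: [2.419, 2.005, 0.0]
wrist_force: [0.3, 0.1, 0.6]
width: 73.7
finger_force: 0.0
```

```bash
python3 -c "
from h import *
to(536,-344,115.5,-11)"
```

```text
yaw -10.7 tilt 0.01 delta mm [ 0.02  0.82 -1.73] turn 0.301525085299005 [ 535.19 -343.87  113.77] [0.28 0.14 0.55] [-0.072  0.047  0.013] 73.74455047835076 3.8
```

Call:
jog_arm --deltas '[[[120,0,0,-0.001,0],[140,0,0,-0.001,0],[150,0,0,-0.001,0],[160,0,0,-0.001,0],[170,0,0,-0.001,0],[200,0,0,-0.001,0],[230,0,0,-0.001,0],[255,0,0,-0.001,0]]]'

```text
time: 4.6
tcp_pos: [535.5, -343.9, 114.7]
tool_rot: [2.418, 2.004, 0.0]
wrist_force: [2.4, -1.9, -1.1]
width: 39.3
finger_force: 30.0
```

Call:
jog_arm --deltas '[[[255,0,0,0,0],[255,0,0,0,0],[255,0,0,0,0]]]'

```text
time: 4.9
tcp_pos: [535.4, -343.9, 114.7]
tool_rot: [2.418, 2.004, 0.0]
wrist_force: [3.1, -0.7, -0.4]
width: 39.6
finger_force: 30.0
```

```bash
python3 -c "
from h import *
to(536,-344,115.5,-11)"
```

```text
yaw -10.7 tilt 0.04 delta mm [ 0.04  0.56 -0.78] turn 0.3023182861158489 [ 535.45 -343.94  114.72] [ 3.13 -0.75 -0.42] [-0.201 -0.541  0.07 ] 39.611503141963745 4.9
```

Call:
jog_arm --deltas '[[[255,0,0,-0.005,0],[255,0,0,-0.02,0],[255,0,0,-0.045,0],[255,0,0,-0.075,0],[255,0,0,-0.105,0],[255,0,0,-0.135,0],[255,0,0,-0.16,0],[255,0,0,-0.175,0]]]'

```text
time: 5.7
tcp_pos: [534.3, -343.5, 291.1]
tool_rot: [-2.418, -2.004, 0.001]
wrist_force: [0.8, 0.6, -5.5]
width: 39.6
finger_force: 30.0
```

```bash
python3 -c "
from h import *
to(578,153.7,290,-61)"
```

```text
yaw -10.7 tilt 0.06 delta mm [496.7  -49.46   1.15] turn 50.29500422475087 [ 534.34 -343.54  291.12] [ 0.79  0.57 -5.52] [-0.108  0.074 -0.038] 39.563723240932056 5.7
```

Call:
jog_arm --deltas '[[[255,0.015,-0.002,0,3],[255,0.045,-0.005,0,9],[255,0.085,-0.009,0,15],[255,0.125,-0.013,0,21],[255,0.165,-0.017,0,27],[255,0.205,-0.021,0,33],[255,0.235,-0.024,0,37],[255,0.25,-0.025,0,39]]]'

```text
time: 6.5
tcp_pos: [555.3, -90.2, 288.7]
tool_rot: [-2.946, -1.081, 0.005]
wrist_force: [-0.2, -1.1, -6.1]
width: 39.3
finger_force: 30.0
```

```bash
python3 -c "
from h import *
to(578,153.7,290,-61)"
```

```text
yaw -49.7 tilt 0.27 delta mm [ 175.08 -171.3    -0.91] turn 11.29871582873372 [555.26 -90.18 288.69] [-0.24 -1.15 -6.13] [-0.072  0.075  0.025] 39.318199179219334 6.5
```

Call:
jog_arm --deltas '[[[255,0.02,-0.02,0,2],[255,0.05,-0.049,0,4],[255,0.08,-0.078,0,6],[255,0.11,-0.108,0,8],[255,0.14,-0.137,0,10],[255,0.163,-0.16,0,11],[255,0.175,-0.171,0,11.3],[255,0.175,-0.171,0,11.3]]]'

```text
time: 7.3
tcp_pos: [578.2, 152.5, 288.2]
tool_rot: [-3.039, -0.791, 0.006]
wrist_force: [-0.2, -0.4, -5.6]
width: 39.7
finger_force: 30.0
```

Call:
jog_arm --deltas '[[[255,0,0,0.02,0],[255,0,0,0.04,0],[255,0,0,0.05,0],[255,0,0,0.05,0],[255,0,0,0.05,0]]]'

```text
time: 7.8
tcp_pos: [579.8, 149.5, 239.9]
tool_rot: [3.042, 0.786, -0.001]
wrist_force: [0.8, -0.4, -5.5]
width: 39.5
finger_force: 30.0
```

Run:
```python
from h import *
to(578,153.7,240,-61)
t=snapshot("top");s=snapshot("scene")
p=sense()["tcp_pos"]
def crop(im,c,w,k=400):
    u=px(im,[c])[0].round().astype(int)
    return cv2.resize(im["color"][u[1]-w:u[1]+w,u[0]-w:u[0]+w],(400,400),interpolation=cv2.INTER_CUBIC)
f=p-[0,0,24.7]; print(px(s,[f,f+[0,0,18]]))
cv2.imwrite("pics/c5.png",np.hstack([crop(s,f,60),crop(s,f,30)]))
```

```text
yaw -61.04 tilt 0.03 delta mm [ 0.44 -4.6  -0.06] turn -0.03744940761436055 [579.84 149.46 239.94] [ 0.78 -0.43 -5.47] [-0.003  0.131  0.029] 39.52378635425362 7.8
[[362.23793232 189.88228404]
 [362.63972889 183.60578747]]
```

View pics/c5.png

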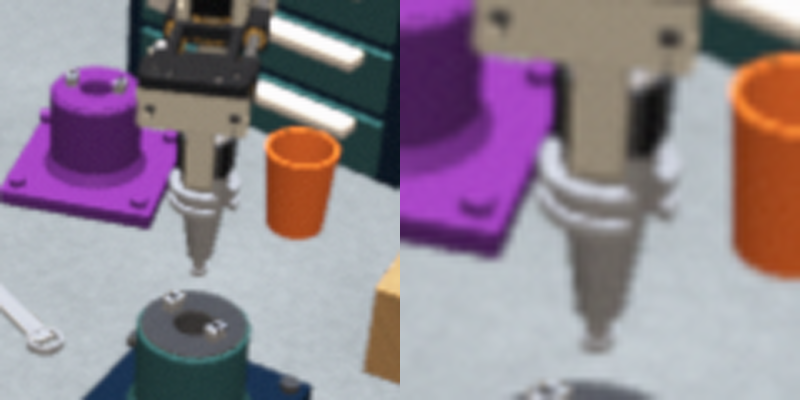

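Run:
```python
from h import *
s=snapshot("scene"); p=sense()["tcp_pos"]; f=p-[0,0,24.7]
a=np.arange(-130,40,5.); A=np.radians(a)
for z in(2,5,13,16):
    u=px(s,f+np.c_[25*np.cos(A),25*np.sin(A),0*A+z]).astype(np.float32)
    print(z,cv2.remap(s["color"],u[None,:,0],u[None,:,1],cv2.INTER_LINEAR)[0].mean(1).astype(int).tolist())
print(a.astype(int).tolist())
for th in(-20,-15,-10,-5,0):
    A=np.radians([th-18.7,th+18.7]); print(th,((px(s,f+np.c_[25*np.cos(A),25*np.sin(A),[4,4]])-px(s,[f])[0])*6.667+[600,200]).round(0).tolist())
to(578,153.7,240,-61)
```

```text
2 [169, 161, 151, 152, 148, 147, 146, 143, 140, 122, 110, 105, 106, 108, 108, 111, 109, 110, 111, 109, 109, 116, 142, 174, 183, 183, 178, 160, 143, 142, 153, 161, 172, 179]
5 [177, 169, 154, 143, 140, 138, 137, 138, 137, 133, 129, 127, 128, 130, 137, 136, 136, 135, 136, 131, 118, 114, 133, 161, 165, 154, 131, 132, 144, 161, 174, 179, 180, 180]
13 [121, 138, 151, 159, 158, 160, 143, 137, 127, 117, 117, 115, 113, 113, 115, 112, 111, 113, 114, 111, 107, 103, 101, 100, 108, 124, 134, 142, 148, 152, 157, 156, 167, 175]
16 [113, 126, 140, 148, 144, 145, 133, 133, 127, 124, 129, 130, 127, 124, 125, 127, 128, 128, 129, 125, 117, 106, 100, 100, 104, 109, 110, 126, 138, 150, 167, 177, 189, 198]
[-130, -125, -120, -115, -110, -105, -100, -95, -90, -85, -80, -75, -70, -65, -60, -55, -50, -45, -40, -35, -30, -25, -20, -15, -10, -5, 0, 5, 10, 15, 20, 25, 30, 35]
-20 [[618.0, 230.0], [656.0, 217.0]]
-15 [[624.0, 229.0], [659.0, 215.0]]
-10 [[630.0, 228.0], [662.0, 212.0]]
-5 [[635.0, 227.0], [665.0, 209.0]]
0 [[640.0, 225.0], [667.0, 206.0]]
yaw -61.02 tilt 0.11 delta mm [-0.29 -4.55  0.89] turn -0.01601322265815952 [580.46 149.86 240.89] [-0.51  0.01 -5.51] [-0.054  0.113  0.039] 39.6554566342735 7.95
```

Call:
jog_arm --deltas '[[[255,0,-0.0045,0,0],[255,0,-0.0045,0.015,0],[255,0,-0.0045,0.035,0],[255,0,-0.0045,0.045,0],[255,0,-0.0045,0.045,0],[255,0,-0.0045,0.045,0],[255,0,-0.0045,0.045,0]]]'

```text
time: 8.65
tcp_pos: [578.4, 154.1, 195.9]
tool_rot: [3.041, 0.787, 0.003]
wrist_force: [0.5, -0.1, -5.7]
width: 39.5
finger_force: 30.0
```

```bash
python3 -c "
from h import *
to(578,153.7,145,-61)
snapshot('top')
to(578,153.7,145,-61)"
```

```text
yaw -61.0 tilt 0.12 delta mm [-0.68  0.13 50.9 ] turn 0.0027094995339780326 [578.42 154.14 195.9 ] [ 0.49 -0.08 -5.71] [-0.056  0.163  0.016] 39.53393566302658 8.65
yaw -61.0 tilt 0.12 delta mm [-0.64  0.12 50.85] turn 0.0014332732938555637 [578.4  154.11 195.85] [-0.13 -0.75 -5.28] [-0.023  0.127 -0.039] 39.65942901980964 8.7
```

Call:
jog_arm --deltas '[[[255,0,0,0.007,0],[255,0,0,0.014,0],[255,0,0,0.021,0],[255,0,0,0.028,0],[255,0,0,0.035,0],[255,0,0,0.041,0],[255,0,0,0.046,0],[255,0,0,0.05,0]]]'

```text
time: 9.5
tcp_pos: [577.6, 154.0, 144.1]
tool_rot: [-3.041, -0.787, 0.001]
wrist_force: [-0.5, 0.2, -6.6]
width: 39.3
finger_force: 30.0
```

```bash
python3 -c "
from h import *
snapshot('top')
to(578,153.7,136,-61)"
```

```text
yaw -61.0 tilt 0.07 delta mm [0.52 0.62 7.52] turn -0.0005847107472050084 [577.25 153.99 143.52] [ 0.34  0.1  -6.45] [-0.019  0.151  0.017] 39.74118556851026 9.55
```

Free of contact so far. Next I go down in small steps until the flange either meets the dogs (TCP about 135.7) or passes them.

Call:
jog_arm --deltas '[[[255,0,0,0.002,0],[255,0,0,0.004,0],[255,0,0,0.005,0],[255,0,0,0.006,0],[255,0,0,0.007,0],[255,0,0,0.007,0]]]'

```text
time: 10.15
tcp_pos: [577.6, 154.0, 137.6]
tool_rot: [3.042, 0.787, -0.0]
wrist_force: [0.5, 0.1, -6.1]
width: 39.5
finger_force: 30.0
```

```bash
python3 -c "
from h import *
to(578,153.7,136,-61)"
```

```text
yaw -61.0 tilt 0.01 delta mm [0.22 0.45 1.6 ] turn -0.0012194270414056518 [577.59 153.99 137.6 ] [ 0.49  0.11 -6.1 ] [-0.08   0.123  0.024] 39.50221607692519 10.15
```

Call:
jog_arm --deltas '[[[255,0,0,0.001,0],[255,0,0,0.002,0],[255,0,0,0.0025,0],[255,0,0,0.003,0],[255,0,0,0.003,0]]]'

```text
time: 10.65
tcp_pos: [577.7, 154.0, 135.0]
tool_rot: [3.041, 0.787, 0.001]
wrist_force: [-1.8, -1.6, -2.1]
width: 39.2
finger_force: 30.0
```

```bash
python3 -c "
from h import *
snapshot('top')
to(578,153.7,136,-61)"
```

```text
yaw -61.0 tilt 0.02 delta mm [ 0.12  0.4  -1.  ] turn 0.004310252120461655 [577.71 153.99 135.  ] [-1.3  -1.11 -1.38] [-0.273  0.475  0.007] 39.785532667224004 10.7
```

Call:
jog_arm --deltas '[[[255,0,0,0.0005,1],[255,0,0,0.0005,2],[255,0,0,0.0005,3],[255,0,0,0.0005,4],[255,0,0,0.0005,4]]]'

```text
time: 11.2
tcp_pos: [578.0, 154.3, 134.8]
tool_rot: [-3.067, -0.679, -0.002]
wrist_force: [-1.5, 0.2, 4.6]
width: 39.4
finger_force: 30.0
```

Call:
jog_arm --deltas '[[[255,0,0,0,-1],[255,0,0,0,-2],[255,0,0,0,-3],[255,0,0,0,-4],[255,0,0,0,-4]]]'

```text
time: 11.7
tcp_pos: [577.3, 153.6, 133.5]
tool_rot: [3.04, 0.788, -0.002]
wrist_force: [0.5, -2.7, -5.5]
width: 39.8
finger_force: 30.0
```

Call:
jog_arm --deltas '[[[255,0,0,0,-1],[255,0,0,0,-2]]]'

```text
time: 11.9
tcp_pos: [576.9, 153.8, 132.7]
tool_rot: [-3.026, -0.841, 0.004]
wrist_force: [-1.1, -1.5, -5.7]
width: 39.3
finger_force: 30.0
```

Call:
jog_arm --deltas '[[[255,0,0,0,-1],[255,0,0,0,-2]]]'

```text
time: 12.1
tcp_pos: [577.1, 153.8, 133.4]
tool_rot: [-3.012, -0.894, 0.003]
wrist_force: [-0.4, -3.0, -6.7]
width: 39.7
finger_force: 30.0
```

Call:
jog_arm --deltas '[[[255,0,0,0,-1],[255,0,0,0,-2]]]'

```text
time: 12.3
tcp_pos: [577.1, 153.3, 133.7]
tool_rot: [2.995, 0.947, -0.003]
wrist_force: [-2.3, -4.6, -7.8]
width: 39.4
finger_force: 30.0
```

Call:
jog_arm --deltas '[[[255,0,0,0,1.5],[255,0,0,0,3],[255,0,0,0,3.5],[255,0,0,0.001,3.5],[255,0,0,0.001,3.5]]]'

```text
time: 12.8
tcp_pos: [577.5, 154.0, 133.3]
tool_rot: [3.023, 0.853, -0.0]
wrist_force: [-2.0, -3.5, -4.2]
width: 39.7
finger_force: 30.0
```

```bash
python3 -c "
from h import *
snapshot('top')
to(578,153.7,136,-61)"
```

```text
yaw -58.49 tilt 0.01 delta mm [ 0.22  0.53 -2.7 ] turn 2.5126567549114895 [577.54 154.04 133.3 ] [-2.4  -3.12 -4.7 ] [-0.729  0.669 -0.027] 39.540071908743734 12.85
```

Call:
jog_arm --deltas '[[[255,-0.0006,0.0003,0,0],[255,-0.0006,0.0003,0.0005,0],[255,-0.0006,0.0003,0.001,0],[255,-0.0006,0.0003,0.0015,0],[255,-0.0006,0.0003,0.0015,0]]]'

```text
time: 13.35
tcp_pos: [577.3, 153.6, 131.5]
tool_rot: [-3.023, -0.853, -0.0]
wrist_force: [-1.3, -0.9, -5.7]
width: 39.6
finger_force: 30.0
```

```bash
python3 -c "
from h import *
snapshot('top')
to(578,153.7,136,-61)"
```

```text
yaw -58.5 tilt 0.02 delta mm [ 0.68  0.32 -4.45] turn 2.5027842894397168 [577.25 153.62 131.55] [-2.86 -0.51 -5.31] [-0.342  0.535  0.011] 39.759747968511164 13.4
```

Call:
jog_arm --deltas '[[[255,-0.0003,-0.0001,0.0005,0],[255,-0.0003,-0.0001,0.001,0],[255,-0.0003,-0.0001,0.0015,0],[255,-0.0003,-0.0001,0.002,0],[255,-0.0003,-0.0001,0.002,0]]]'

```text
time: 13.9
tcp_pos: [577.0, 153.4, 129.6]
tool_rot: [-3.024, -0.853, 0.0]
wrist_force: [-1.1, -1.3, -5.4]
width: 39.5
finger_force: 30.0
```

```bash
python3 -c "
from h import *
snapshot('top')
to(578,153.7,136,-61)"
```

```text
yaw -58.5 tilt 0.01 delta mm [ 1.05  0.26 -6.46] turn 2.4994917614762926 [576.97 153.37 129.54] [-0.82 -0.86 -5.95] [-0.246  0.437 -0.048] 39.28314720514526 13.95
```

Call:
jog_arm --deltas '[[[255,0,0,0.0005,0],[255,0,0,0.001,0],[255,0,0,0.0015,0],[255,0,0,0.0015,0]]]'

```text
time: 14.35
tcp_pos: [576.9, 153.3, 128.1]
tool_rot: [3.024, 0.853, -0.001]
wrist_force: [-2.1, -1.6, -5.4]
width: 39.6
finger_force: 30.0
```

Call:
jog_arm --deltas '[[[255,0,0,0.0005,0],[255,0,0,0.0005,0]]]'

```text
time: 14.55
tcp_pos: [576.8, 153.3, 127.8]
tool_rot: [3.023, 0.853, -0.0]
wrist_force: [-3.0, -2.8, -2.0]
width: 39.4
finger_force: 30.0
```

Call:
jog_arm --deltas '[[[255,0,0,0.0003,0],[255,0,0,0.0003,0]]]'

```text
time: 14.75
tcp_pos: [576.9, 153.3, 127.8]
tool_rot: [3.023, 0.853, -0.0]
wrist_force: [-4.4, -3.0, -0.7]
width: 39.4
finger_force: 30.0
```

```bash
python3 -c "
from h import *
to(578,153.7,136,-61)"
```

```text
yaw -58.5 tilt 0.01 delta mm [ 1.21  0.23 -8.23] turn 2.5020550855437023 [576.85 153.26 127.77] [-4.36 -3.03 -0.72] [-0.503  0.974 -0.012] 39.35026226790678 14.75
```

Call:
jog_arm --deltas '[[[255,-0.0005,0,0,0],[255,-0.0007,0,0.0003,0],[255,-0.0007,0,0.0006,0],[255,-0.0007,0,0.0006,0]]]'

```text
time: 15.15
tcp_pos: [576.7, 153.2, 127.5]
tool_rot: [3.024, 0.853, 0.002]
wrist_force: [-5.6, -1.7, 4.7]
width: 39.1
finger_force: 30.0
```

```bash
python3 -c "
from h import *
snapshot('top')
to(578,153.7,136,-61)"
```

```text
yaw -58.5 tilt 0.07 delta mm [ 1.36  0.2  -8.52] turn 2.5025442181612902 [576.75 153.16 127.48] [-4.74 -1.79  4.27] [-0.264  1.     0.017] 39.63175094357534 15.2
```

Call:
jog_arm --deltas '[[[255,-0.0005,-0.0003,0,0],[255,-0.0007,-0.0003,0.0004,0],[255,-0.0007,-0.0003,0.0007,0],[255,-0.0007,-0.0003,0.0007,0]]]'

```text
time: 15.6
tcp_pos: [576.7, 153.1, 127.4]
tool_rot: [3.023, 0.853, 0.005]
wrist_force: [-3.7, -0.8, 7.8]
width: 39.5
finger_force: 30.0
```

Run:
```python
from h import *
s=snapshot("scene")
to(578,153.7,136,-61)
u=px(s,[[577,153,125]])[0].astype(int); w=40
cv2.imwrite("pics/c6.png",cv2.resize(s["color"][u[1]-w:u[1]+w,u[0]-w:u[0]+w],(560,560),interpolation=cv2.INTER_CUBIC))
```

```text
yaw -58.5 tilt 0.16 delta mm [ 1.47  0.22 -8.65] turn 2.4994514185015646 [576.65 153.12 127.35] [-3.11 -1.22  8.13] [-0.162  0.895  0.004] 39.53976077542584 15.65
```

View pics/c6.png

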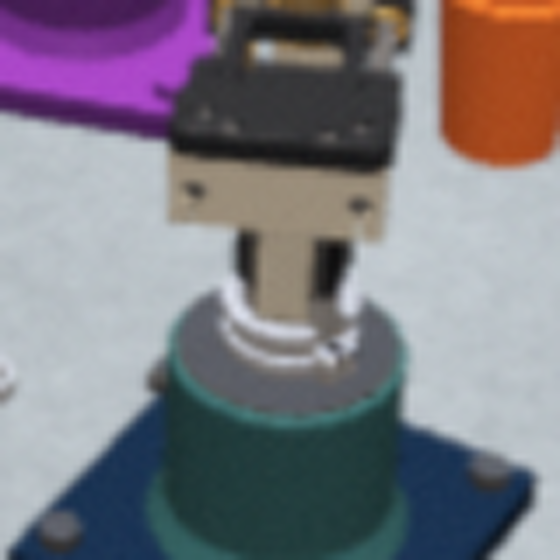

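The flange is down on the face with the dog in its slot near (335,345). I'll ease the load off, release slowly and withdraw.

Call:
jog_arm --deltas '[[[255,-0.0003,0,-0.0007,0],[240,-0.0003,0,-0.0007,0],[150,-0.0003,0,-0.0007,0],[135,-0.0003,0,-0.0007,0],[110,-0.0003,0,-0.0007,0],[80,-0.0003,0,-0.0007,0],[60,-0.0003,0,-0.0007,0],[60,-0.0003,0,-0.0007,0]]]'

```text
time: 16.45
tcp_pos: [575.2, 152.8, 126.5]
tool_rot: [-3.024, -0.853, 0.001]
wrist_force: [0.4, 0.1, 0.4]
width: 69.2
finger_force: 0.0
```

Call:
jog_arm --deltas '[[[60,0,0,0,0],[60,0,0,-0.005,0],[60,0,0,-0.02,0],[60,0,0,-0.045,0],[60,0,0,-0.08,0],[60,0,0,-0.12,0],[60,0,0,-0.15,0],[60,0,0,-0.15,0]]]'

```text
time: 17.25
tcp_pos: [577.8, 153.0, 282.8]
tool_rot: [3.022, 0.852, 0.016]
wrist_force: [0.5, -0.4, 0.2]
width: 71.2
finger_force: 0.0
```

Run:
```python
from h import *
s=snapshot("scene"); t=snapshot("top")
to(578,153.7,136,-61)
def crop(im,w):
    u=px(im,[[577,153,125]])[0].astype(int)
    return cv2.resize(im["color"][u[1]-w:u[1]+w,u[0]-w:u[0]+w],(400,400),interpolation=cv2.INTER_CUBIC)
cv2.imwrite("pics/c7.png",np.hstack([crop(s,40),crop(t,60)]))
```

```text
yaw -58.5 tilt 0.11 delta mm [  2.27   0.34 141.67] turn 2.502034536336737 [575.61 152.79 277.66] [ 0.05  0.04 -0.63] [-0.025  0.129  0.026] 71.18871135229676 17.35
```

View pics/c7.png

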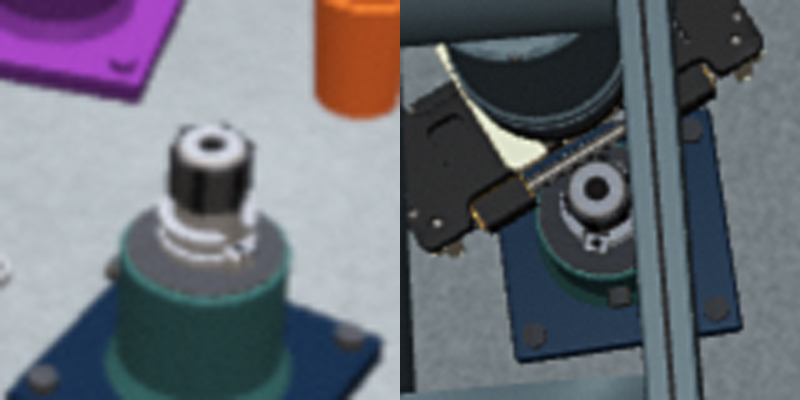

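The chuck stands upright and seated, with both dogs in the slots and the gripper well clear. I'm handing in.

```bash
python3 -c "
from h import *
print(close_job())"
```

```text
the job is handed in; nothing more can be done
None
```

The collet chuck is seated fully home and upright in the small blue fixture, with its slots over the drive dogs. The gripper is clear, nothing else was touched, and I handed the job in at about 17 s.

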